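# Set the spacer in a bench flow cell and hold the cell closed

## Task

Stand the grey spacer upright, fully down on the bed, in the one gap of the flow cell that is wide enough for it, and let go of it. Then push the white ceramic block along the bed until block, spacer and end plate are flush against one another, and finish while still holding the block pressed firmly (about 15 N) against the spacer, with the block lying flat on the bed. Leave the glassware and bottles around it where they stand.

Things in the scene. Friction and masses are not known exactly. Their poses are not given: they have to be found in the camera images.
- bed: aluminium bed of the flow cell, fixed: 114 (x) x 230 (y) x 12 mm; origin at the centre of its underside, on the table. Its top (12 mm above the table) is where block, spacer and end plates stand. A guide rail 8 mm wide and 10 mm high runs along y at each long edge (94 mm clear between the rails). The block slides along the bed's y axis.
- thin_plate: the thinner steel end plate, fixed on the bed near one end (which end differs from run to run): 90 (x) x 16 (y) x 40 mm high; origin at the centre of its underside, on the bed's top, 80 mm from the bed's centre along the bed's y; axes parallel to the bed's. Two bolt heads, 5 mm high, on its top at x = +-36 mm. The gap between its face and the block is 20 to 24 mm at the start.
- thick_plate: the thicker steel end plate, fixed on the bed near the other end: 90 (x) x 44 (y) x 40 mm high; otherwise like the thin plate, also 80 mm from the bed's centre. The gap between its face and the block is only 6 to 10 mm at the start.
- block_center (a point): white ceramic block, loose, about 0.7 kg, lying on the bed between the end plates: 90 (x) x 100 (y) x 36 mm high, axes parallel to the bed's within a few degrees; this point is at the centre of the 36 mm body, 18 mm above the bed. On its top a grip rib stands in the middle: 60 (x) x 20 (y) mm, 26 mm high (rib top 44 mm above this point). It slides with friction, pushed or gripped by the rib.
- spacer_center (a point): grey plastic spacer, loose, about 0.15 kg, standing upright on the table: a plate 70 (x) x 16 (y) mm, 40 mm high, with a grip tab 36 (x) x 16 (y) mm rising from its middle to 64 mm overall; this point is at its centre, 32 mm above its underside. Both halves alike (a half turn about z changes nothing). Fits only a gap wider than 16 mm.
- beaker_mid (a point): glass beaker, loose bystander, 64 mm across, 75 mm high; the point is at mid-height
- jar_mid (a point): amber jar with black cap, loose bystander, 52 mm across, 70 mm high; the point is at mid-height
- flask_mid (a point): conical glass flask, loose bystander, 82 mm across, 110 mm high; the point is at mid-height
- wash_bottle_mid (a point): white bottle with blue cap, loose bystander, 66 mm across, 160 mm high; the point is at mid-height
- dish_mid (a point): flat glass dish, loose bystander, 84 mm across, 12 mm high; the point is at mid-height
There are look-alikes about, which are no part of the job. What is shaped like the part that bears block_center but green or red is not meant.

How it is judged:
On the way:
1. the spacer stands fully down in the gap between the thin end plate and the block, and is let go (x of spacer_center in the frame of thin_plate between -0.013 and 0.013 m and z of spacer_center in the frame of thin_plate between 0.029 and 0.035 m and angle between spacer_center's own z axis and vertical below 0.1 rad and y of spacer_center in the frame of thin_plate between -0.026 and 0.026 m and horizontal distance between spacer_center and block_center below 0.07 m and ((y of spacer_center in the frame of thin_plate above 0.013 m and y of block_center in the frame of thin_plate above 0.06 m) or (y of spacer_center in the frame of thin_plate below -0.013 m and y of block_center in the frame of thin_plate below -0.06 m)) and contact force between the fingers and spacer below 0.1 N and linear speed of spacer below 0.02 m/s), for 0.2 s.
At the end, for the whole second after the job is handed in: Spacer down on the bed (within 3 mm), upright, centred within 13 mm, between thin plate and block; under 1.8 mm play in all, square within 0.05 rad, block flat; robot still pressing: over 8 N block to spacer, over 5 N spacer to plate, robot on block over 3 N, at rest (x of spacer_center in the frame of thin_plate between -0.013 and 0.013 m and z of spacer_center in the frame of thin_plate between 0.029 and 0.035 m and angle between spacer_center's own z axis and vertical below 0.1 rad and y of spacer_center in the frame of thin_plate between -0.026 and 0.026 m and horizontal distance between spacer_center and block_center below 0.07 m and ((y of spacer_center in the frame of thin_plate above 0.013 m and y of block_center in the frame of thin_plate above 0.06 m) or (y of spacer_center in the frame of thin_plate below -0.013 m and y of block_center in the frame of thin_plate below -0.06 m)) and y of spacer_center in the frame of thin_plate between -0.0178 and 0.0178 m and y of block_center in the frame of thin_plate between -0.0758 and 0.0758 m and angle between the y axis of each of spacer_center, block_center and the y axis of thin_plate, either way round below 0.05 rad and angle between block_center's own z axis and vertical below 0.04 rad and z of block_center in the frame of thin_plate below 0.0205 m and contact force between block and spacer above 8 N and contact force between spacer and thin_plate above 5 N and contact force between any of the fingers, the arm and block above 3 N and linear speed of each of block, spacer below 0.01 m/s); the arm keeps its last pose, push and grip.
It fails at once if the beaker is moved more than 3 cm or tipped (distance of beaker_mid from where it was at the start of the episode above 0.03 m or angle between beaker_mid's own z axis and vertical above 0.5 rad).
It fails at once if the jar is moved more than 3 cm or tipped (distance of jar_mid from where it was at the start of the episode above 0.03 m or angle between jar_mid's own z axis and vertical above 0.5 rad).
It fails at once if the flask is moved more than 3 cm or tipped (distance of flask_mid from where it was at the start of the episode above 0.03 m or angle between flask_mid's own z axis and vertical above 0.5 rad).
It fails at once if the wash bottle is moved more than 3 cm or tipped (distance of wash_bottle_mid from where it was at the start of the episode above 0.03 m or angle between wash_bottle_mid's own z axis and vertical above 0.5 rad).
It fails at once if the dish is moved more than 3 cm or tipped (distance of dish_mid from where it was at the start of the episode above 0.03 m or angle between dish_mid's own z axis and vertical above 0.5 rad).
It also fails if it takes over 64 s, if anything falls off the work surface, if the arm or the gripper's body presses on something with over 40 N, if the wrist force passes 120 N, or if a joint passes its speed limit or range.

## Robot

A 6-joint arm with a two-finger parallel gripper is mounted at the origin on the work surface. World frame = base frame: x ahead of the robot, y to its left, z up, the work surface at z = 0. Lengths are in m, angles in rad, forces in N, time in s.
With the tool pointing down it reaches from about 0.275 to 0.825 m from the base axis. Payload 4.9 kg.
Tool frame: the origin (TCP) lies midway between the tips of the shut fingers; the grasp point (between the pads) lies 19 mm behind it (bot.grasp_offset is the distance from the TCP to the grasp point, in m); z points along the fingers, y is the line along which they close (so a half turn about z gives the same grasp; the last joint's range is limited). The gripper opens to 85 mm and grips with 20 to 120 N. Pads are 22 mm wide; open, the fingers measure 114 mm over their backs; the gripper's body (76 mm by 85 mm) begins 54 mm behind the grasp point. The pads swing forward as they close: fully open they stand 13 mm farther back than shut.
Start: joints at [1.083, 0.326, -0.193, 1.052, 0, 1.437], TCP at [0.191, 0.516, 0.231] pointing down, gripper open.
Joint ranges: [-2.65, 2.65], [-0.97, 1.79], [-1.3, 1.35], [-1.93, 2.1], [-1.47, 1.37], [-3.14, 3.14]. Speed limits (rad/s): [2.57, 2.57, 3.14, 3.14, 3.14, 3.14].

## Interface

Orientations are given as a unit quaternion [w, x, y, z].
In Python, from plant import read_state, imaging, workorder, bot gives the robot as it stands.
- The arm moves only by the tool carry_out, never from a script. Its argument "commands" is a list of rows, each an object with "translation": the shift along the tool's x, y, z in cm, a list of three; "turn": the turn, a rotation vector about the tool's x, y, z in rad, a list of three; "grip": the finger opening in cm, from 0 to 8.54. In form: [{"translation": [dx, dy, dz], "turn": [ax, ay, az], "grip": grip}, ...]. A call has exactly 10 rows; each row is the pose to reach, as a shift and turn from the pose commanded when the call began, along the tool's axes at that moment; what a row does not reach only later rows make up. A row lasts 1/12 s, in which the tool goes at most 41.7 mm and 7.16 degrees, less where a joint would pass 70% of its speed; a pose out of reach is approached as far as the arm can. A call with a gripper value outside its range is refused whole. The fingers move at their own pace and stop on an object; the grip force is fixed at half the most. Time passes only in rows, so rows that repeat a pose let the fingers close, or fill a call up. It gives the time, the measured TCP pose, the force, the opening and the grip force at its end, in the units of the state.
- read_state(): the state, without advancing time (a new reading comes with each control period).
- imaging.get_image(name): name is "scene" or "top"; returns the picture (420x560x3 uint8, blue, green, red); there is no depth.
- imaging.get_calibration(name): a dict with "fx", "fy", "cx", "cy" (pixels), "cam_to_world" (4x4, takes a point from camera to world coordinates). Camera axes: x right, y down, z forward; pixel columns grow to the right and rows downward; lengths in m; the calibration is good to about 2 mm. A picture is of the moment at which its call begins. get_calibration takes no time and is no camera call.
- workorder.sign_off(): hands the job in; it is judged then, once.
The state is a dict: "time": time; "joints": joint angles; "qvel": joint speeds; "tau": joint torques, N m; "position": TCP position; "eef_rot": TCP orientation; "ft_force": force on the tool from outside, world axes, zero at the start; "moment": the same for the moment, N m; "finger_gap": opening from 0.0 (shut) to 1.0 (fully open); "grip_force": force on a finger pad.
Only numpy, scipy, OpenCV 4.12 (cv2) and the standard library are available. Lean on these libraries where they do the work, as an engineer would, in place of code of your own. Each camera call takes 0.05 s, during which the arm holds its last target. There are 200 camera calls.

## Working session

There is one attempt and no reset: what is moved stays moved. The work goes in short steps, Python scripts to look and compute and a tool call to move; the robot and the scene stay as the last step left them, time stands still between calls to the robot, and variables do not carry over. Pictures are saved under pics/ and viewed, at most 10 in all, crops included, and the job is handed in when it is done.

Besides the shell and the picture viewer there is one more tool, called after "Emit:" as a command line: name --argument value ..., lists and objects as JSON in quotes. carry_out: Moves the arm, as the interface text tells. Its arguments: {"type":"object","properties":{"commands":{"type":"array","items":{"type":"object","properties":{"translation":{"type":"array","items":{"type":"number"}},"turn":{"type":"array","items":{"type":"number"}},"grip":{"type":"number"}}}}},"required":["commands"]}

```bash
mkdir -p pics
python3 - <<'E'
from plant import read_state, imaging, workorder, bot
import cv2,numpy as np
for n in("scene","top"):
    cv2.imwrite(f"pics/{n}0.png",imaging.get_image(n)); c=imaging.get_calibration(n)
    print(n,c["fx"],c["fy"],c["cx"],c["cy"],np.round(c["cam_to_world"],4).tolist())
s=read_state();print({k:np.round(v,3) for k,v in s.items()},bot.grasp_offset)
E
```

```text
scene 468.40843607895226 468.40843607895226 283.36523657084547 214.42887884815087 [[0.4329, 0.6662, -0.6073, 1.3488], [0.9013, -0.3322, 0.278, -0.4404], [-0.0165, -0.6677, -0.7443, 1.0147], [0.0, 0.0, 0.0, 1.0]]
top 513.9813480679658 513.9813480679658 283.7525254652514 210.47610385814627 [[0.0184, -0.9946, 0.1026, 0.4289], [-0.9997, -0.0169, 0.0158, -0.0792], [-0.014, -0.1029, -0.9946, 1.1452], [0.0, 0.0, 0.0, 1.0]]
{'time': np.float64(0.1), 'joints': array([ 1.083,  0.327, -0.193,  1.052,  0.   ,  1.437]), 'qvel': array([-0.001, -0.002,  0.001, -0.001, -0.   , -0.001]), 'tau': array([ 1.0000e-03, -4.4424e+01,  2.6304e+01,  8.0000e-03, -0.0000e+00,
       -0.0000e+00]), 'position': array([0.19 , 0.515, 0.231]), 'eef_rot': array([-0.   ,  0.176,  0.984, -0.001]), 'ft_force': array([-0.37 , -0.259, -0.31 ]), 'moment': array([-0.002, -0.03 ,  0.035]), 'grip_force': np.float64(0.0), 'finger_gap': np.float64(1.001)} 0.0187
```

View pics/scene0.png

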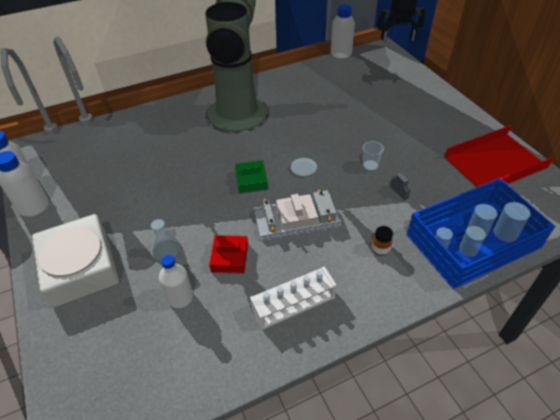

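View pics/top0.png

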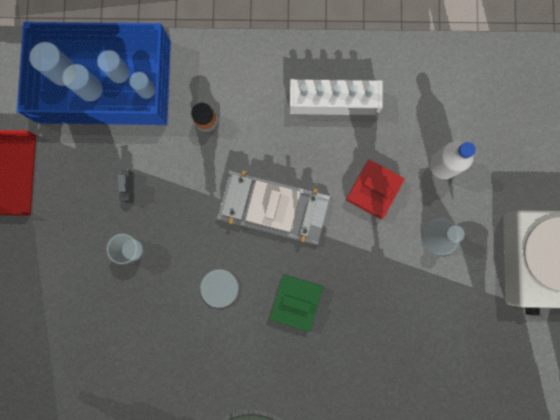

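The top view shows the bed at about (273,208), the block with its rib at (273,205), and the spacer at (125,186). The jar (204,117), beaker (122,249) and dish (219,288) are around them. I'll enlarge these areas.

Run:
```python
import cv2,numpy as np
t=cv2.imread("pics/top0.png");s=cv2.imread("pics/scene0.png")
a=cv2.resize(t[160:255,210:340],None,fx=6,fy=6,interpolation=cv2.INTER_CUBIC)[:,:780] 
cv2.imwrite("pics/c1.png",a)
b=cv2.resize(t[160:210,100:150],(400,400),interpolation=cv2.INTER_CUBIC)
c=cv2.resize(s[165:205,380:420],(400,400),interpolation=cv2.INTER_CUBIC)
cv2.imwrite("pics/c2.png",np.hstack([b,c]))
```

```text
(no output)
```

View pics/c1.png

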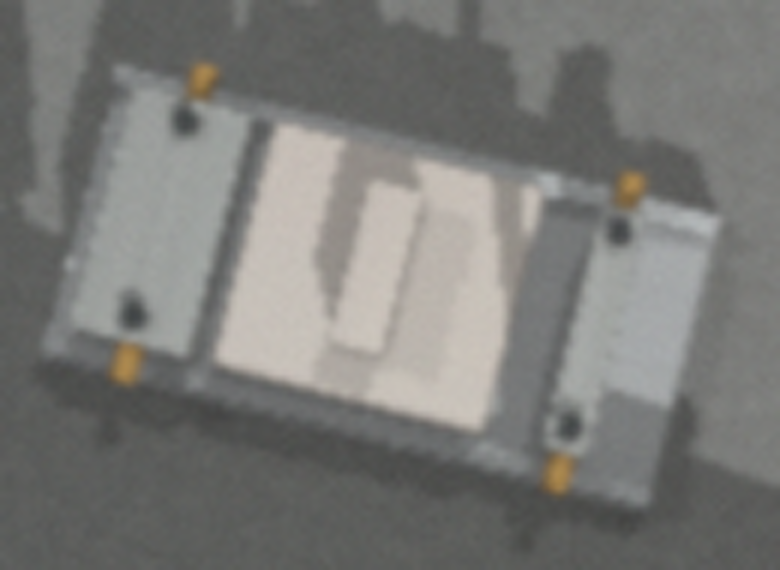

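View pics/c2.png

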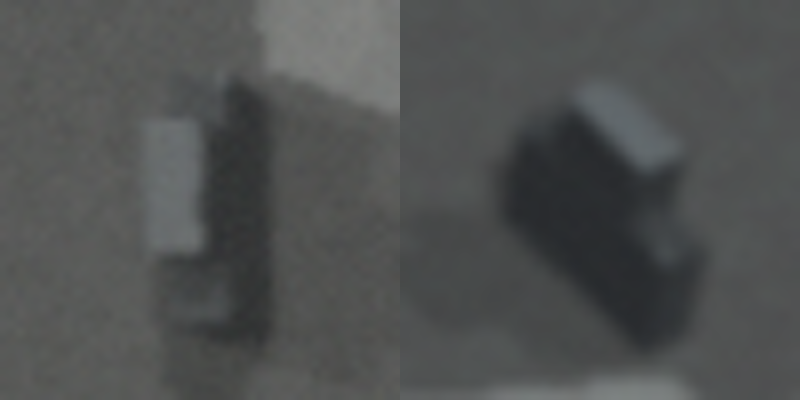

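The right-hand plate (-y world) is the thin one, with its bolts at crop (620,230) and (568,425) and the wide gap next to it. The spacer's tab top spans crop (147..205,120..250).

```bash
cat > h.py <<'E'
from plant import read_state, imaging, workorder, bot
import numpy as np
from scipy.spatial.transform import Rotation as R
def ray(n,uv,z):
    c=imaging.get_calibration(n);M=np.array(c["cam_to_world"])
    d=M[:3,:3]@[(uv[0]-c["cx"])/c["fx"],(uv[1]-c["cy"])/c["fy"],1]
    return M[:3,3]+d*(z-M[2,3])/d[2]
def proj(n,p):
    c=imaging.get_calibration(n);M=np.array(c["cam_to_world"]);q=M[:3,:3].T@(np.array(p)-M[:3,3])
    return np.array([c["cx"]+c["fx"]*q[0]/q[2],c["cy"]+c["fy"]*q[1]/q[2]])
def rot():
    q=read_state()["eef_rot"];return R.from_quat([q[1],q[2],q[3],q[0]])
def go(p,yaw):
    # shift (cm, tool axes) and turn for tool down with closing axis along yaw
    s=read_state();r=rot();t=None
    for k in(0,np.pi):
        a=yaw+k;y=np.array([np.cos(a),np.sin(a),0]);z=np.array([0,0,-1.]);x=np.cross(y,z)
        v=(r.inv()*R.from_matrix(np.c_[x,y,z])).as_rotvec()
        if t is None or np.linalg.norm(v)<np.linalg.norm(t):t=v
    return np.round(r.inv().apply(np.array(p)-s["position"])*100,2),np.round(t,3)
E
python3 - <<'E'
from h import *
T=lambda u,v,z:ray("top",(210+(u+.5)/6-.5,160+(v+.5)/6-.5),z)
b=[T(*p,.057) for p in[(620,230),(568,425),(185,121),(133,311)]]
thin=(b[0]+b[1])/2;thick=(b[2]+b[3])/2
print("thin",thin,"thick",thick,"dist",np.linalg.norm(thin-thick),"boltdist",np.linalg.norm(b[0]-b[1]),np.linalg.norm(b[2]-b[3]))
for d in(b[0]-b[1],b[2]-b[3],thick-thin):print(np.degrees(np.arctan2(d[1],d[0])))
k=[T(*p,.048) for p in[(275,122),(540,185),(487,432),(217,365)]];print("block",np.mean(k,0),[np.linalg.norm(k[i]-k[i-1]) for i in range(4)])
d=k[0]-k[1];e=k[1]-k[2];f=k[3]-k[2];g=k[0]-k[3];print([np.degrees(np.arctan2(d[1],d[0])) for d in(d,e,f,g)])
r=[T(*p,.074) for p in[(370,180),(420,192),(383,355),(332,343)]];print("rib",np.mean(r,0))
d=r[1]-r[2];print(np.degrees(np.arctan2(d[1],d[0])))
S=lambda u,v,z:ray("top",(100+(u+.5)/8-.5,160+(v+.5)/8-.5),z)
q=[S(*p,.064) for p in[(145,120),(202,120),(205,251),(150,252)]];print("sp",np.mean(q,0));
for d in(q[0]-q[3],q[1]-q[2]):print(np.degrees(np.arctan2(d[1],d[0])),np.linalg.norm(d))
C=lambda u,v,z:ray("scene",(380+(u-400+.5)/10-.5,165+(v+.5)/10-.5),z)
print("sp scene",[C(*p,.064).round(4) for p in[(573,90),(602,80),(683,152),(645,166)]])
for n,z,px in[("jar",.07,(203,114)),("beaker",.075,(118,249)),("dish",.012,(219,288))]:print(n,ray("top",px,z))
E
```

```text
thin [ 0.53424858 -0.11483237  0.057     ] thick [0.57150714 0.040592   0.057     ] dist 0.1598278286183571 boltdist 0.07186816734956337 0.07054278276712311
-14.073265302356148
-13.645864489265078
76.51935554142108
block [ 0.55242415 -0.03812039  0.048     ] [np.float64(0.09010364028619663), np.float64(0.09810940534797756), np.float64(0.09079802166511747), np.float64(0.09940304574649575)]
[np.float64(77.43883688522507), np.float64(-11.120170957538035), np.float64(77.0519970755201), np.float64(-11.930375422449158)]
rib [ 0.55235361 -0.03786434  0.074     ]
-11.583560426626967
sp [0.59402305 0.28572795 0.064     ]
5.114584797378395 0.035735442212188384
4.184422578625117 0.03542135377035543
sp scene [array([0.5764, 0.2835, 0.064 ]), array([0.5767, 0.2936, 0.064 ]), array([0.6124, 0.2968, 0.064 ]), array([0.6123, 0.2836, 0.064 ])]
jar [0.74531065 0.11534557 0.07      ]
beaker [0.45259289 0.28221848 0.075     ]
dish [0.37298535 0.07727056 0.012     ]
```

Run:
```python
from h import *
print(go([.594,.2875,.15],np.radians(94.5)))
```

```text
(array([-45.77,  -7.39,   8.06]), array([-0.001, -0.001, -0.432]))
```

Emit:
carry_out --commands '[{"translation":[-4,-0.7,0],"turn":[0,0,-0.1],"grip":8.5},{"translation":[-8,-1.4,0],"turn":[0,0,-0.2],"grip":8.5},{"translation":[-12,-2,0.5],"turn":[0,0,-0.3],"grip":6},{"translation":[-16,-2.6,1],"turn":[0,0,-0.4],"grip":5},{"translation":[-20,-3.2,2],"turn":[0,0,-0.432],"grip":5},{"translation":[-24,-3.8,3],"turn":[0,0,-0.432],"grip":5},{"translation":[-28,-4.4,4],"turn":[0,0,-0.432],"grip":5},{"translation":[-32,-5,5],"turn":[0,0,-0.432],"grip":5},{"translation":[-36,-5.6,6],"turn":[0,0,-0.432],"grip":5},{"translation":[-40,-6.4,7],"turn":[0,0,-0.432],"grip":5}]'

```text
time: 0.93
position: [0.5447, 0.3162, 0.1604]
eef_rot: [-0.0, -0.039, 0.999, -0.0]
ft_force: [-0.3, -0.1, 0.2]
finger_gap: 0.591
grip_force: 0.0
```

Run:
```python
from h import *
print(go([.594,.2875,.15],np.radians(94.5)),go([.594,.2875,.042],np.radians(94.5)),read_state()["time"])
```

```text
(array([-4.69, -3.25,  1.04]), array([ 0.   , -0.001, -0.   ])) (array([-4.69, -3.25, 11.84]), array([ 0.   , -0.001, -0.   ])) 0.9333
```

Emit:
carry_out --commands '[{"translation":[-2.4,-1.6,0.5],"turn":[0,0,0],"grip":5},{"translation":[-4.7,-3.25,1],"turn":[0,0,0],"grip":5},{"translation":[-4.7,-3.25,2],"turn":[0,0,0],"grip":5},{"translation":[-4.7,-3.25,4.5],"turn":[0,0,0],"grip":5},{"translation":[-4.7,-3.25,7],"turn":[0,0,0],"grip":5},{"translation":[-4.7,-3.25,9.5],"turn":[0,0,0],"grip":5},{"translation":[-4.7,-3.25,11],"turn":[0,0,0],"grip":5},{"translation":[-4.7,-3.25,11.85],"turn":[0,0,0],"grip":5},{"translation":[-4.7,-3.25,11.85],"turn":[0,0,0],"grip":5},{"translation":[-4.7,-3.25,11.85],"turn":[0,0,0],"grip":4}]'

```text
time: 1.77
position: [0.5924, 0.289, 0.0428]
eef_rot: [-0.0, -0.039, 0.999, -0.0]
ft_force: [0.1, 0.3, 0.5]
finger_gap: 0.473
grip_force: 0.0
```

Emit:
carry_out --commands '[{"translation":[0,0,0],"turn":[0,0,0],"grip":3},{"translation":[0,0,0],"turn":[0,0,0],"grip":2.4},{"translation":[0,0,0],"turn":[0,0,0],"grip":2},{"translation":[0,0,0],"turn":[0,0,0],"grip":1},{"translation":[0,0,0],"turn":[0,0,0],"grip":0.5},{"translation":[0,0,0],"turn":[0,0,0],"grip":0.5},{"translation":[0,0,0],"turn":[0,0,0],"grip":0.5},{"translation":[0,0,0],"turn":[0,0,0],"grip":0.5},{"translation":[0,0,0],"turn":[0,0,0],"grip":0.5},{"translation":[0,0,0],"turn":[0,0,0],"grip":0.5}]'

```text
time: 2.6
position: [0.5936, 0.2888, 0.0443]
eef_rot: [0.001, -0.039, 0.999, 0.0]
ft_force: [-0.7, -1.1, 6.1]
finger_gap: 0.172
grip_force: 58.9
```

Emit:
carry_out --commands '[{"translation":[0,0,-1],"turn":[0,0,0],"grip":0.5},{"translation":[0,0,-3],"turn":[0,0,0],"grip":0.5},{"translation":[0,0,-5],"turn":[0,0,0],"grip":0.5},{"translation":[0,0,-7],"turn":[0,0,0],"grip":0.5},{"translation":[0,0,-9],"turn":[0,0,0],"grip":0.5},{"translation":[0,0,-11],"turn":[0,0,0],"grip":0.5},{"translation":[0,0,-12],"turn":[0,0,0],"grip":0.5},{"translation":[0,0,-12],"turn":[0,0,0],"grip":0.5},{"translation":[0,0,-12],"turn":[0,0,0],"grip":0.5},{"translation":[0,0,-12],"turn":[0,0,0],"grip":0.5}]'

```text
time: 3.43
position: [0.5919, 0.2885, 0.1615]
eef_rot: [-0.001, -0.039, 0.999, -0.0]
ft_force: [0.2, -0.6, -0.8]
finger_gap: 0.172
grip_force: 58.5
```

Run:
```python
from h import *
import cv2
s=imaging.get_image("scene");p=proj("scene",[.594,.2875,.15]).astype(int);print(p)
t=imaging.get_image("top")
cut=lambda im,p,w:cv2.resize(im[max(p[1]-w,0):p[1]+w,max(p[0]-w,0):p[0]+w],(400,400),interpolation=cv2.INTER_CUBIC)
cv2.imwrite("pics/g1.png",np.hstack([cut(s,p,40),cut(t,proj("top",[.594,.2875,.15]).astype(int),60)]))
# thin-plate gap: bed frame
ex=np.array([np.cos(np.radians(-13.6)),np.sin(np.radians(-13.6)),0]);ey=np.array([-ex[1],ex[0],0])
thin=np.array([.5342,-.1148,0]);blk=np.array([.5524,-.0380,0])
print("block in thin frame",(blk-thin)@ex,(blk-thin)@ey)
for g in(.019,.020,.021):print(g,thin+ey*g)
```

```text
[406 154]
block in thin frame -0.00036922407574937837 0.0789261913028995
0.019 [ 0.5386677  -0.09633274  0.        ]
0.02 [ 0.53890284 -0.09536078  0.        ]
0.021 [ 0.53913798 -0.09438882  0.        ]
```

View pics/g1.png

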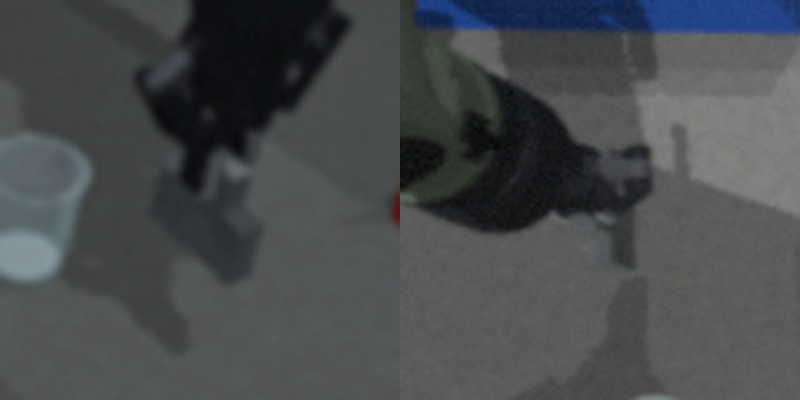

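Run:
```python
from h import *
print(go([.5385,-.0970,.1615],np.radians(76.4)),read_state()["joints"])
```

```text
(array([ 8.310e+00, -3.801e+01,  1.000e-02]), array([-0.001, -0.003,  0.316])) [3.41484584e-01 5.76951741e-01 2.08479352e-02 1.01766638e+00
 5.12124930e-05 2.63304155e-01]
```

The spacer is held upright by its tab, just right of the beaker in the left crop. I'll carry it over the gap.

Emit:
carry_out --commands '[{"translation":[0.8,-3.8,0],"turn":[0,0,0.06],"grip":0.5},{"translation":[1.7,-7.6,0],"turn":[0,0,0.12],"grip":0.5},{"translation":[2.5,-11.4,0],"turn":[0,0,0.18],"grip":0.5},{"translation":[3.3,-15.2,0],"turn":[0,0,0.24],"grip":0.5},{"translation":[4.2,-19,0],"turn":[0,0,0.3],"grip":0.5},{"translation":[5,-22.8,0],"turn":[0,0,0.316],"grip":0.5},{"translation":[5.8,-26.6,0],"turn":[0,0,0.316],"grip":0.5},{"translation":[6.7,-30.4,0],"turn":[0,0,0.316],"grip":0.5},{"translation":[7.5,-34.2,0],"turn":[0,0,0.316],"grip":0.5},{"translation":[8.3,-38,0],"turn":[0,0,0.316],"grip":0.5}]'

```text
time: 4.37
position: [0.5385, -0.0981, 0.162]
eef_rot: [-0.001, 0.119, 0.993, 0.0]
ft_force: [0.4, -0.3, -2.6]
finger_gap: 0.173
grip_force: 58.7
```

Emit:
carry_out --commands '[{"translation":[0,0,1],"turn":[0,0,0],"grip":0.5},{"translation":[0,0,2],"turn":[0,0,0],"grip":0.5},{"translation":[0,0,3],"turn":[0,0,0],"grip":0.5},{"translation":[0,0,4],"turn":[0,0,0],"grip":0.5},{"translation":[0,0,5],"turn":[0,0,0],"grip":0.5},{"translation":[0,0,5],"turn":[0,0,0],"grip":0.5},{"translation":[0,0,5],"turn":[0,0,0],"grip":0.5},{"translation":[0,0,5],"turn":[0,0,0],"grip":0.5},{"translation":[0,0,5],"turn":[0,0,0],"grip":0.5},{"translation":[0,0,5],"turn":[0,0,0],"grip":0.5}]'

```text
time: 5.2
position: [0.5402, -0.0965, 0.1135]
eef_rot: [0.001, 0.118, 0.993, -0.0]
ft_force: [0.1, 0.3, -1.6]
finger_gap: 0.169
grip_force: 58.9
```

Run:
```python
from h import *
import cv2
print(go([.5385,-.0970,.104],np.radians(76.4)))
cut=lambda im,p,w:cv2.resize(im[max(p[1]-w,0):p[1]+w,max(p[0]-w,0):p[0]+w],(400,400),interpolation=cv2.INTER_CUBIC)
A=[]
for n in("scene","top"):
    im=imaging.get_image(n);p=proj(n,[.54,-.09,.05]).astype(int);print(n,p);A.append(cut(im,p,40));cv2.imwrite(f"pics/{n}1.png",im)
cv2.imwrite("pics/g2.png",np.hstack(A))
```

```text
(array([ 0.16, -0.09,  0.95]), array([-0.   ,  0.001, -0.   ]))
scene [276 210]
top [296 211]
```

View pics/g2.png

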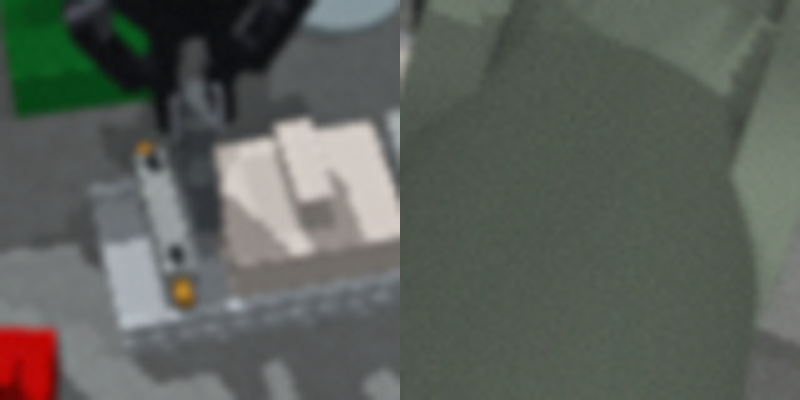

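Run:
```python
from h import *
T=lambda u,v,z:ray("scene",(236+(u+.5)/5-.5,170+(v+.5)/5-.5),z)
b=[T(148,160,.057),T(178,252,.057)];print("thin",np.mean(b,0),np.linalg.norm(b[0]-b[1]))
k=[T(213,147,.048),T(229,266,.048)];print("block edge",k,np.linalg.norm(k[0]-k[1]))
ex=np.array([np.cos(np.radians(-13.6)),np.sin(np.radians(-13.6)),0]);ey=np.array([-ex[1],ex[0],0])
thin=np.array([.5342,-.1148,0])
for p in b+k:print((p-thin)@ex,(p-thin)@ey)
q=proj("scene",[.5402,-.0965,.1335]);print("tab top predicted crop",(q-[236,170])*5)
```

```text
thin [ 0.53582109 -0.11424336  0.057     ] 0.07153992655861757
block edge [array([ 0.50001801, -0.06683203,  0.048     ]), array([ 0.58528704, -0.09735572,  0.048     ])] 0.09056767165585275
-0.034287823583293915 -0.0007128914158422862
0.03717732011251777 0.002557327009490122
-0.0445028545082363 0.03858537463006324
0.045552721937454826 0.028967874944769052
tab top predicted crop [188.7217393  100.45127549]
```

Run:
```python
from h import *
import cv2
c=lambda p:((proj("scene",p)-[236,170]+.5)*5-.5).round(0)
T=lambda u,v,z:ray("top",(210+(u+.5)/6-.5,160+(v+.5)/6-.5),z)
im=cv2.imread("pics/scene1.png")[185:235,255:325];im=cv2.resize(im,None,fx=11,fy=11,interpolation=cv2.INTER_CUBIC)
for p in[(540,185,.048),(487,432,.048),(275,122,.048),(620,230,.057),(568,425,.057)]:
    P=T(*p);q=proj("scene",P);print(c(P))
    u=((q-[255,185]+.5)*11-.5).astype(int);cv2.circle(im,tuple(u.tolist()),4,(0,0,255),1)
cv2.imwrite("pics/g3.png",im)
```

```text
[233. 266.]
[194. 150.]
[407. 233.]
[172. 251.]
[149. 158.]
```

View pics/g3.png

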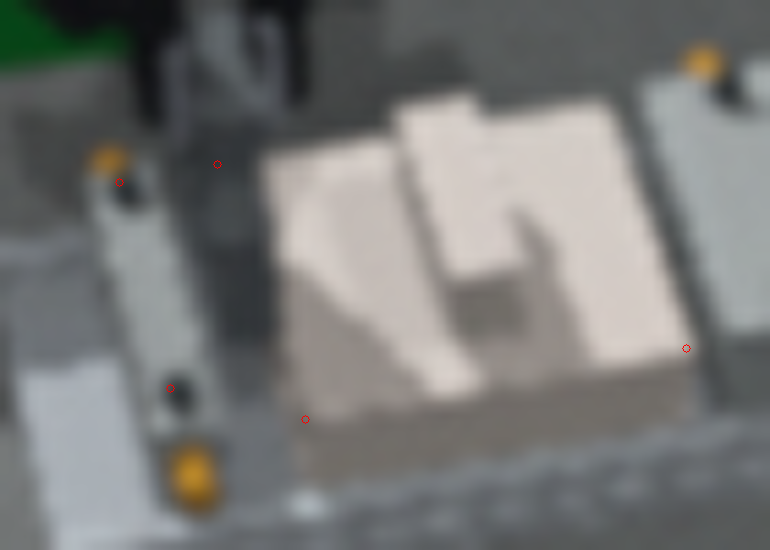

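Red dots show the top-view estimates. They agree with the block corner at (300,415) and the bolts at (126,190) and (178,395) to about 1.5 mm. I'll average the pose readings, then descend.

```bash
cat >> h.py <<'E'
def avg(n=8):
    P=[]
    for _ in range(n):
        s=read_state();P.append(np.r_[s["position"],s["ft_force"]]);imaging.get_image("scene")
    return np.mean(P,0),np.std(P,0)
E
python3 - <<'E'
from h import *
m,sd=avg();print(m.round(4),sd.round(4))
d=rot().inv().apply(np.array([.5389,-.0969,.056])-m[:3])*100;print(d)
E
```

```text
[ 0.5398 -0.0966  0.1131 -0.0147 -0.2456 -1.1833] [1.000e-04 0.000e+00 2.000e-04 4.302e-01 3.813e-01 3.746e-01]
[ 0.08142808 -0.04797978  5.71100211]
```

Emit:
carry_out --commands '[{"translation":[0.05,-0.05,0.7],"turn":[0,0,0],"grip":0.5},{"translation":[0.05,-0.05,1.4],"turn":[0,0,0],"grip":0.5},{"translation":[0.05,-0.05,1.8],"turn":[0,0,0],"grip":0.5},{"translation":[0.05,-0.05,2.1],"turn":[0,0,0],"grip":0.5},{"translation":[0.05,-0.05,2.4],"turn":[0,0,0],"grip":0.5},{"translation":[0.05,-0.05,2.6],"turn":[0,0,0],"grip":0.5},{"translation":[0.05,-0.05,2.8],"turn":[0,0,0],"grip":0.5},{"translation":[0.05,-0.05,3],"turn":[0,0,0],"grip":0.5},{"translation":[0.05,-0.05,3],"turn":[0,0,0],"grip":0.5},{"translation":[0.05,-0.05,3],"turn":[0,0,0],"grip":0.5}]'

```text
time: 6.53
position: [0.5391, -0.0969, 0.0829]
eef_rot: [-0.0, 0.119, 0.993, -0.0]
ft_force: [-0.1, -0.4, -0.8]
finger_gap: 0.168
grip_force: 58.9
```

No contact force with the spacer's foot already below the plate and block tops, so it is in the gap. Continuing down.

Emit:
carry_out --commands '[{"translation":[0,0,0.4],"turn":[0,0,0],"grip":0.5},{"translation":[0,0,0.8],"turn":[0,0,0],"grip":0.5},{"translation":[0,0,1.2],"turn":[0,0,0],"grip":0.5},{"translation":[0,0,1.6],"turn":[0,0,0],"grip":0.5},{"translation":[0,0,2.0],"turn":[0,0,0],"grip":0.5},{"translation":[0,0,2.3],"turn":[0,0,0],"grip":0.5},{"translation":[0,0,2.5],"turn":[0,0,0],"grip":0.5},{"translation":[0,0,2.6],"turn":[0,0,0],"grip":0.5},{"translation":[0,0,2.65],"turn":[0,0,0],"grip":0.5},{"translation":[0,0,2.65],"turn":[0,0,0],"grip":0.5}]'

```text
time: 7.37
position: [0.539, -0.0969, 0.0564]
eef_rot: [-0.0, 0.119, 0.993, 0.0]
ft_force: [-0.5, -0.7, -1.8]
finger_gap: 0.173
grip_force: 59.0
```

Emit:
carry_out --commands '[{"translation":[0,0,0.03],"turn":[0,0,0],"grip":0.5},{"translation":[0,0,0.06],"turn":[0,0,0],"grip":0.5},{"translation":[0,0,0.09],"turn":[0,0,0],"grip":0.5},{"translation":[0,0,0.12],"turn":[0,0,0],"grip":0.5},{"translation":[0,0,0.15],"turn":[0,0,0],"grip":0.5},{"translation":[0,0,0.18],"turn":[0,0,0],"grip":0.5},{"translation":[0,0,0.2],"turn":[0,0,0],"grip":0.5},{"translation":[0,0,0.2],"turn":[0,0,0],"grip":0.5},{"translation":[0,0,0.2],"turn":[0,0,0],"grip":0.5},{"translation":[0,0,0.2],"turn":[0,0,0],"grip":0.5}]'

```text
time: 8.2
position: [0.5393, -0.0971, 0.0562]
eef_rot: [0.001, 0.119, 0.993, -0.0]
ft_force: [-4.9, 0.3, 14.0]
finger_gap: 0.173
grip_force: 61.1
```

Contact at the expected height (0.0562), so the spacer is on the bed. Letting go and rising.

Emit:
carry_out --commands '[{"translation":[0,0,-0.15],"turn":[0,0,0],"grip":2},{"translation":[0,0,-0.15],"turn":[0,0,0],"grip":3},{"translation":[0,0,-0.15],"turn":[0,0,0],"grip":3.4},{"translation":[0,0,-0.15],"turn":[0,0,0],"grip":3.4},{"translation":[0,0,-0.15],"turn":[0,0,0],"grip":3.4},{"translation":[0,0,-1],"turn":[0,0,0],"grip":3.4},{"translation":[0,0,-3],"turn":[0,0,0],"grip":3.4},{"translation":[0,0,-5],"turn":[0,0,0],"grip":3.4},{"translation":[0,0,-7],"turn":[0,0,0],"grip":3.4},{"translation":[0,0,-7],"turn":[0,0,0],"grip":3.4}]'

```text
time: 9.03
position: [0.5417, -0.0977, 0.1286]
eef_rot: [0.003, 0.119, 0.993, -0.001]
ft_force: [1.2, -0.1, 0.4]
finger_gap: 0.399
grip_force: 0.0
```

Run:
```python
from h import *
m,_=avg(3);print(m.round(4))
ey=np.array([.2351,.972,0])
# behind rib: closed fingers, pushing toward thin (-ey). rib centre
rib=np.array([.5524,-.0379,0])
print(go([*rib[:2],.125],np.radians(78.2)),go([*rib[:2],.06],np.radians(78.2)))
```

```text
[ 0.5408 -0.0974  0.1269  0.3287  0.0391 -0.074 ]
(array([ 0.09,  6.05, -0.06]), array([-0.   ,  0.   , -0.032])) (array([0.09, 6.05, 6.44]), array([-0.   ,  0.   , -0.032]))
```

Emit:
carry_out --commands '[{"translation":[0.1,2,0],"turn":[0,0,0],"grip":4.5},{"translation":[0.1,4,0],"turn":[0,0,0],"grip":4.5},{"translation":[0.1,6.05,0],"turn":[0,0,0],"grip":4.5},{"translation":[0.1,6.05,1],"turn":[0,0,0],"grip":4.5},{"translation":[0.1,6.05,2.5],"turn":[0,0,0],"grip":4.5},{"translation":[0.1,6.05,4],"turn":[0,0,0],"grip":4.5},{"translation":[0.1,6.05,5.5],"turn":[0,0,0],"grip":4.5},{"translation":[0.1,6.05,6.5],"turn":[0,0,0],"grip":4.5},{"translation":[0.1,6.05,7.2],"turn":[0,0,0],"grip":4.5},{"translation":[0.1,6.05,7.2],"turn":[0,0,0],"grip":4.5}]'

```text
time: 10.02
position: [0.5506, -0.0379, 0.0502]
eef_rot: [-0.002, 0.119, 0.993, 0.0]
ft_force: [-0.4, 0.7, -0.7]
finger_gap: 0.525
grip_force: 0.0
```

Emit:
carry_out --commands '[{"translation":[0,0,0],"turn":[0,0,0],"grip":3.5},{"translation":[0,0,0],"turn":[0,0,0],"grip":2.8},{"translation":[0,0,0],"turn":[0,0,0],"grip":2.3},{"translation":[0,0,0],"turn":[0,0,0],"grip":2},{"translation":[0,0,0],"turn":[0,0,0],"grip":1.5},{"translation":[0,0,0],"turn":[0,0,0],"grip":1},{"translation":[0,0,0],"turn":[0,0,0],"grip":1},{"translation":[0,0,0],"turn":[0,0,0],"grip":1},{"translation":[0,0,0],"turn":[0,0,0],"grip":1},{"translation":[0,0,0],"turn":[0,0,0],"grip":1}]'

```text
time: 10.85
position: [0.5533, -0.0375, 0.0534]
eef_rot: [0.001, 0.118, 0.993, 0.0]
ft_force: [0.0, 1.9, 6.3]
finger_gap: 0.218
grip_force: 60.1
```

Run:
```python
from h import *
import cv2
m,_=avg(3);print(m.round(4),np.degrees(np.arctan2(*rot().as_matrix()[[1,0],1])),rot().as_matrix()[:,2])
im=imaging.get_image("scene")[175:235,245:335];cv2.imwrite("pics/g4.png",cv2.resize(im,None,fx=8,fy=8,interpolation=cv2.INTER_CUBIC))
```

```text
[ 0.5533 -0.0375  0.0535  0.1232  2.6191  5.9904] 76.39987956181069 [ 2.24008802e-03  5.71060606e-04 -9.99997328e-01]
```

View pics/g4.png

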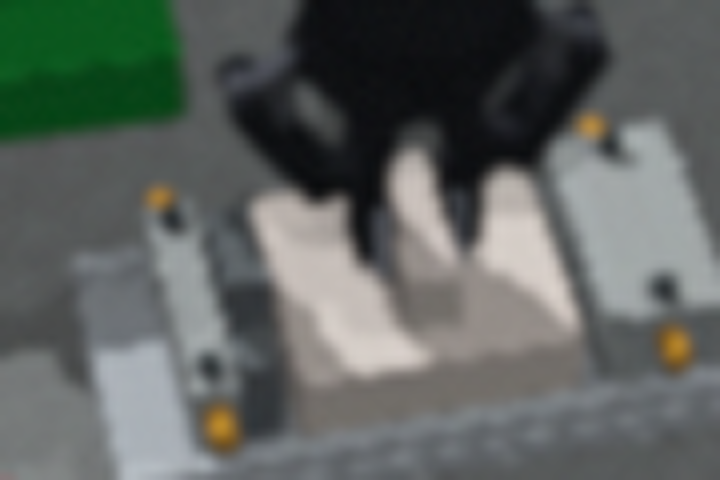

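The spacer stands in the gap at about (250,320) and the fingers hold the rib. Now I'll slide the block toward the thin plate, along tool -y.

Emit:
carry_out --commands '[{"translation":[0,-0.05,0],"turn":[0,0,0],"grip":1},{"translation":[0,-0.1,0],"turn":[0,0,0],"grip":1},{"translation":[0,-0.15,0],"turn":[0,0,0],"grip":1},{"translation":[0,-0.2,0],"turn":[0,0,0],"grip":1},{"translation":[0,-0.25,0],"turn":[0,0,0],"grip":1},{"translation":[0,-0.3,0],"turn":[0,0,0],"grip":1},{"translation":[0,-0.33,0],"turn":[0,0,0],"grip":1},{"translation":[0,-0.36,0],"turn":[0,0,0],"grip":1},{"translation":[0,-0.36,0],"turn":[0,0,0],"grip":1},{"translation":[0,-0.36,0],"turn":[0,0,0],"grip":1}]'

```text
time: 11.88
position: [0.553, -0.039, 0.0535]
eef_rot: [0.001, 0.118, 0.993, 0.003]
ft_force: [1.1, 8.5, 6.0]
finger_gap: 0.221
grip_force: 60.1
```

Emit:
carry_out --commands '[{"translation":[0,-0.05,0],"turn":[0,0,0],"grip":1},{"translation":[0,-0.1,0],"turn":[0,0,0],"grip":1},{"translation":[0,-0.15,0],"turn":[0,0,0],"grip":1},{"translation":[0,-0.2,0],"turn":[0,0,0],"grip":1},{"translation":[0,-0.25,0],"turn":[0,0,0],"grip":1},{"translation":[0,-0.25,0],"turn":[0,0,0],"grip":1},{"translation":[0,-0.25,0],"turn":[0,0,0],"grip":1},{"translation":[0,-0.25,0],"turn":[0,0,0],"grip":1},{"translation":[0,-0.25,0],"turn":[0,0,0],"grip":1},{"translation":[0,-0.25,0],"turn":[0,0,0],"grip":1}]'

```text
time: 12.72
position: [0.5525, -0.0416, 0.0535]
eef_rot: [0.002, 0.118, 0.993, 0.002]
ft_force: [1.7, 8.2, 5.7]
finger_gap: 0.218
grip_force: 60.1
```

Run:
```python
from h import *
m,_=avg(3);print(m.round(4),"push",m[3:5]@[.235,.972],"y in thin",(m[:2]-[.5346,-.1146])@[.235,.972],read_state()["moment"],rot().as_matrix()[:,2],np.degrees(np.arctan2(*rot().as_matrix()[[1,0],1])))
```

```text
[ 0.5525 -0.0416  0.0535  1.9056  7.9107  6.0513] push 8.136974036794065 y in thin 0.07518863057253887 [ 1.54530389 -0.27365102 -0.07056425] [ 0.00369361  0.00455963 -0.99998278] 76.46820222597839
```

Emit:
carry_out --commands '[{"translation":[0,-0.05,0],"turn":[0,0,0],"grip":1},{"translation":[0,-0.1,0],"turn":[0,0,0],"grip":1},{"translation":[0,-0.15,0],"turn":[0,0,0],"grip":1},{"translation":[0,-0.2,0],"turn":[0,0,0],"grip":1},{"translation":[0,-0.25,0],"turn":[0,0,0],"grip":1},{"translation":[0,-0.3,0],"turn":[0,0,0],"grip":1},{"translation":[0,-0.3,0],"turn":[0,0,0],"grip":1},{"translation":[0,-0.3,0],"turn":[0,0,0],"grip":1},{"translation":[0,-0.3,0],"turn":[0,0,0],"grip":1},{"translation":[0,-0.3,0],"turn":[0,0,0],"grip":1}]'

```text
time: 13.7
position: [0.5522, -0.0429, 0.0537]
eef_rot: [0.002, 0.117, 0.993, 0.004]
ft_force: [2.5, 11.7, 6.3]
finger_gap: 0.218
grip_force: 60.2
```

Run:
```python
from h import *
m,_=avg(3);print(m.round(4),"push",m[3:5]@[.235,.972],"side",m[3:5]@[.972,-.235],"y in thin",(m[:2]-[.5346,-.1146])@[.235,.972],read_state()["moment"],rot().as_matrix()[:,2],np.degrees(np.arctan2(*rot().as_matrix()[[1,0],1])))
```

```text
[ 0.5522 -0.0429  0.0536  2.603  12.2228  6.9672] push 12.492271420827105 side -0.3421959511157163 y in thin 0.0737849378394777 [ 2.43774132 -0.46654959 -0.08856417] [ 0.00471209  0.00790677 -0.99995764] 76.52203379570294
```

Emit:
carry_out --commands '[{"translation":[0,-0.05,0],"turn":[0,0,0],"grip":1},{"translation":[0,-0.1,0],"turn":[0,0,0],"grip":1},{"translation":[0,-0.15,0],"turn":[0,0,0],"grip":1},{"translation":[0,-0.2,0],"turn":[0,0,0],"grip":1},{"translation":[0,-0.25,0],"turn":[0,0,0],"grip":1},{"translation":[0,-0.3,0],"turn":[0,0,0],"grip":1},{"translation":[0,-0.3,0],"turn":[0,0,0],"grip":1},{"translation":[0,-0.3,0],"turn":[0,0,0],"grip":1},{"translation":[0,-0.3,0],"turn":[0,0,0],"grip":1},{"translation":[0,-0.3,0],"turn":[0,0,0],"grip":1}]'

```text
time: 14.68
position: [0.5521, -0.0431, 0.0538]
eef_rot: [0.002, 0.116, 0.993, 0.007]
ft_force: [3.6, 20.9, 6.7]
finger_gap: 0.221
grip_force: 60.3
```

Run:
```python
from h import *
m,_=avg(3);print(m.round(4),"push",m[3:5]@[.235,.972],"side",m[3:5]@[.972,-.235],"y in thin",(m[:2]-[.5346,-.1146])@[.235,.972],read_state()["moment"],rot().as_matrix()[:,2],np.degrees(np.arctan2(*rot().as_matrix()[[1,0],1])))
```

```text
[ 0.5521 -0.0431  0.0538  3.6564 20.4612  6.7338] push 20.747489587697146 side -1.2543645383460937 y in thin 0.07365043288130024 [ 3.94807027 -0.78831815 -0.06212336] [ 0.00624414  0.01376838 -0.99988571] 76.62699357535782
```

Emit:
carry_out --commands '[{"translation":[0,-0.02,0],"turn":[0.002,0,0],"grip":1},{"translation":[0,-0.05,0],"turn":[0.005,0,0],"grip":1},{"translation":[0,-0.08,0],"turn":[0.01,0,0],"grip":1},{"translation":[0,-0.1,0],"turn":[0.012,0,0],"grip":1},{"translation":[0,-0.1,0],"turn":[0.012,0,0],"grip":1},{"translation":[0,-0.1,0],"turn":[0.012,0,0],"grip":1},{"translation":[0,-0.1,0],"turn":[0.012,0,0],"grip":1},{"translation":[0,-0.1,0],"turn":[0.012,0,0],"grip":1},{"translation":[0,-0.1,0],"turn":[0.012,0,0],"grip":1},{"translation":[0,-0.1,0],"turn":[0.012,0,0],"grip":1}]'

```text
time: 15.67
position: [0.5521, -0.0431, 0.0537]
eef_rot: [0.002, 0.116, 0.993, 0.003]
ft_force: [5.4, 22.0, 7.2]
finger_gap: 0.217
grip_force: 60.4
```

Run:
```python
from h import *
import cv2
m,sd=avg(5);print(m.round(4),sd.round(4),"push",m[3:5]@[.235,.972],"y in thin",(m[:2]-[.5346,-.1146])@[.235,.972],rot().as_matrix()[:,2],np.degrees(np.arctan2(*rot().as_matrix()[[1,0],1])))
im=imaging.get_image("scene")[175:235,245:335];cv2.imwrite("pics/g5.png",cv2.resize(im,None,fx=8,fy=8,interpolation=cv2.INTER_CUBIC))
```

```text
[ 0.5521 -0.0431  0.0537  5.3602 22.2588  6.909 ] [0.     0.     0.     0.204  0.3457 0.6073] push 22.895216238578513 y in thin 0.07361751738113806 [ 0.00404568  0.00464607 -0.99998102] 76.6412583580463
```

View pics/g5.png

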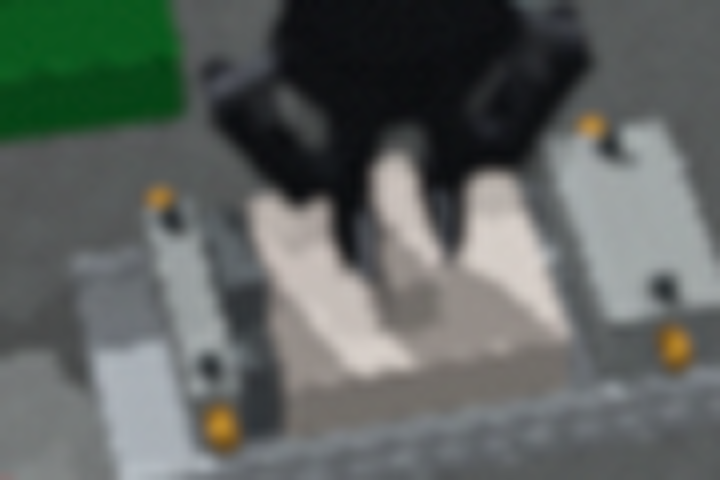

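The block has moved left onto the spacer at about (250,350), with no visible gap. The push is steady at about 23 N, of which about 8 N is sliding friction, leaving about 15 N on the spacer. Handing in.

```bash
python3 -c "
from plant import workorder
print(workorder.sign_off())"
```

```text
the job is handed in; nothing more can be done
None
```

The spacer stands on the bed in the gap at the thin plate. The block is pressed flush against it with an estimated 15 N (about 23 N at the wrist, less about 8 N friction), and the job is handed in; the sign-off returned no verdict.

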